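Load a label roll into the feeder and lock it

ROBOT

A 7-joint arm with a two-finger parallel gripper is mounted at the origin on the work surface. World frame = base frame: x ahead of the robot, y to its left, z up, the work surface at z = 0. Lengths are in m, angles in rad, forces in N, time in s.
With the tool pointing down it reaches from about 0.425 to 0.925 m from the base axis. Payload 6.8 kg.
Tool frame: the origin (TCP) lies on the front face of the gripper's body, between the roots of the fingers; the fingertips stand 73 mm ahead of it and the grasp point (between the pads) lies 54 mm ahead of it (env.nose_length is the distance from the TCP to the fingertips, in m); z points along the fingers, y is the direction in which the jaws open and shut (so a half turn about z gives the same grasp; the last joint's range is limited). The gripper opens to 85 mm and grips with 20 to 120 N. Pads are 22 mm wide; open, the fingers measure 114 mm over their backs; the gripper's body (76 mm by 85 mm) begins 54 mm behind the grasp point. The pads swing forward as they close: fully open they stand 13 mm farther back than shut.
Start: joints at [-1.355, 0.477, 0.022, 1.555, -0.011, 1.109, -0.083], TCP at [0.215, 0.64, 0.304] pointing down, gripper open.
Joint ranges: [-2.96, 2.96], [-0.34, 2.1], [-1.41, 1.46], [0.24, 2.44], [-1.37, 4.51], [0.17, 1.92], [-2.96, 2.96]. Speed limits (rad/s): [2.39, 2.39, 3.14, 3.14, 3.14, 3.14, 3.14].

INTERFACE

Orientations are given as a unit quaternion [w, x, y, z].
In Python, from cell import env, kin, camera, calibration, job gives the robot as it stands. The module is installed in compiled form; this text tells all that it offers. Calls block until the motion is done:
- env.reach(position, orientation): joint-space move of the TCP to a pose.
- env.movel(position, velocity=0.15, rot=None, stop_force=None): straight line of the TCP; rot=None keeps the orientation; velocity is the mean speed in m/s. With stop_force (N) it stops when the force on the tool has changed by that much, and returns True; else False.
- env.goto_joints(angles): joint-space move.
- env.grip(opening, f_grip=None): finger opening in m; f_grip is the grip in N (None keeps the last); returns when the fingers have stopped.
- env.dwell(seconds).
- kin.inverse_kinematics(position, orientation): joint angles nearest the present ones, or None.
- env.get_state(): the state.
- camera(name): name is "side" or "top" or "wrist"; returns (picture, depth): 400x640x3 uint8, blue, green, red; 400x640 float32, m along the optical axis (not along the pixel's ray), 0 where there is no reading.
- calibration(name): a dict with "fx", "fy", "cx", "cy" (pixels), "k1" (the pictures are not rectified: a ray, as slopes to the right and down, at radius r is drawn at 1 + k1 r^2 times it, then the intrinsics apply), "rvec" (rotation vector, rad) and "tvec" (3), from world to camera coordinates, as OpenCV has them. Camera axes: x right, y down, z forward; pixel columns grow to the right and rows downward; lengths in m; the calibration is good to about 2 mm. A picture is of the moment at which its call begins: read the wrist's pose just before it. calibration takes no time and is no camera call; for the wrist camera it gives the pose at the moment of the call.
A pose or a line that the arm cannot do raises env.PlanningError and nothing moves.
- job.job_done(): hands the job in, once; it reports no verdict.
The state is a dict: "time": time; "qpos": joint angles; "joint_velocities": joint speeds; "joint_torque": joint torques, N m; "tcp_pos": TCP position; "orientation": TCP orientation; "force": force on the tool from outside, world axes, zero at the start; "torque": the same for the moment, N m; "opening": finger opening in m.
Only numpy, scipy, OpenCV 4.12 (cv2) and the standard library are available. Lean on these libraries where they do the work, as an engineer would, in place of code of your own. Each camera call takes 0.05 s, during which the arm holds its last target.

TASK

Take the orange-handled paddle key out of its blue holder and, touching the label roll only with the paddle, gently roll it along the track, over the low yellow ridge and fully home against the end stop under the clear guard. Then put the paddle's blade in the slot of the captive brass-and-red screw head and turn it clockwise until its red arm is fully closed across the track behind the roll. Finally stand the paddle back down in its holder, leaving the carton, the tape and the jar where they are.

Things in the scene. Friction and masses are not known exactly. Their poses are not given: they have to be found in the camera images.
- feeder: Label feeder fixed to the bench: aluminium track plate, top 10 mm above the bench, with two blue side rails 132 mm apart, tops 32 mm up. Origin: on the bench under the axis of a roll that is home; x along the track in the rolling direction, y left, z up. The track spans x = -200 to 45. End stop: face at x = 31, top 50 mm up. Guard posts 14 mm square at x = 52, y = -71 and 71.
- ridge (a point): Middle of the top of the low yellow ridge across the track, 4 mm high and 4 mm wide (feeder x = -20 to -16). Past it the roll drops home by itself (feeder x within about 2 mm of 0) and stays.
- guard_edge (a point): Middle of the lower yellow front edge of the clear guard plate, 92 mm above the bench. The plate is 5 mm thick and covers feeder x = -72 to 60, y = -78 to 78, over the home place, so an upright paddle cannot push the roll home: lean its handle back 35 to 45 degrees, away from the guard, so that the blade reaches in under it.
- roll_center (a point): Centre of the white label roll, a loose cylinder of 60 mm diameter and 120 mm length (about 0.3 kg), lying across the track, axis along the feeder's y and this point's y; centre 40 mm above the bench. It starts on the track 105 to 145 mm short of home and rolls freely.
- keeper (a joint): Angle of the captive keeper screw, rad: 0 open, red arm pointing to -x of the feeder, beside the track; grows clockwise seen from above to the stop at 1.57, closed, arm pointing to +y across the track behind the roll. Turns stiffly (0.12 N m) and stays where it is left.
- keeper_slot (a point): Mouth of the screw head's slot, on the screw axis, 58 mm above the bench, at feeder x = -40, y = -122. The slot runs between two brass bars 62 mm long, in line with the red arm (this point's x axis), 14 mm wide and deep, open at both ends. The red disc below has 72 mm diameter; the arm is 12 mm wide, reaches 104 mm from the axis, 32 to 44 mm above the bench.
- paddle_center (a point): Half-way up the paddle key, 95 mm above its blade's lower edge, on its centre line, z up along it. Steel blade 60 mm wide (y) and 8 mm thick (x) for the lower 105 mm; above it an orange handle 22 mm square up to 190 mm. 0.18 kg. It starts upright in the holder, lower edge 6 mm above the bench.
- holder: Blue holder fixed to the bench; origin on the bench under its middle, z up. Pocket 16 mm (x) by 68 mm (y), floor 6 mm and top 56 mm above the bench; walls 8 mm thick, foot 60 by 110 mm. The paddle's blade stands in it with its width along y.
- carton: Bystander: a brown carton 130 x 90 x 70 mm, loose; origin at the centre of its underside.
- tape: Bystander: a yellow roll of tape lying flat, 100 mm diameter, 48 mm high, loose; origin at the centre of its underside.
- bottle: Bystander: a jar, 56 mm diameter, 130 mm high, loose; origin at the centre of its underside.
There are look-alikes about, which are no part of the job. Of the things like the part that bears paddle_center, leave any that is purple; of the rest the smaller one is meant.

How it is judged:
On the way, in this order (a step that is already met when the one before it is completed fails the run):
1. the roll lies home against the stop, the keeper still open (x of roll_center in the frame of feeder between -0.005 and 0.005 m and z of roll_center in the frame of feeder below 0.043 m and angle between the y axis of roll_center and the y axis of feeder, either way round below 0.1 rad and value of joint keeper below 0.6 rad), for 0.2 s.
2. the keeper is turned fully closed behind the roll (x of roll_center in the frame of feeder between -0.005 and 0.005 m and z of roll_center in the frame of feeder below 0.043 m and angle between the y axis of roll_center and the y axis of feeder, either way round below 0.1 rad and value of joint keeper above 1.4 rad), for 0.2 s.
At the end, for the whole second after the job is handed in: The roll lies home (within 5 mm along the track, down on the track past the ridge, square within 0.1 rad), the keeper is at 1.40 rad or more, and the paddle stands in its holder's pocket (down to within 7 mm of the floor, within 15 degrees of upright), all at rest (all of step 2 and linear speed of each of roll, paddle below 0.02 m/s and x of paddle_center in the frame of holder between -0.02 and 0.02 m and y of paddle_center in the frame of holder between -0.02 and 0.02 m and z of paddle_center in the frame of holder below 0.108 m and angle between paddle_center's own z axis and vertical below 0.25 rad); the robot touches nothing.
It fails at once if the roll was rolled faster than 0.2 m/s along the open track (not gently) (x of roll_center in the frame of feeder below -0.04 m and linear speed of roll above 0.2 m/s).
It fails at once if the robot touched the roll itself instead of using the paddle (contact force between any of the fingers, the arm and roll above 0.5 N).
It fails at once if the robot turned the keeper itself instead of using the paddle (contact force between any of the fingers, the arm and keeper above 0.5 N).
It fails at once if a bystander was moved more than 30 mm (distance of any of carton, tape, bottle from where it was at the start of the episode above 0.03 m).
It also fails if it takes over 69 s, if anything falls off the work surface, if the arm or the gripper's body presses on something with over 40 N, if the wrist force passes 120 N, or if a joint passes its speed limit or range.

## Working session

There is one attempt and no reset: what is moved stays moved. The work goes in short steps, each a Python script; the robot and the scene stay as the last script left them, time stands still between calls to the robot, and variables do not carry over. Pictures are saved under pics/ and viewed, and the job is handed in when it is done.

```bash
mkdir -p pics; ls; python3 - <<'E'
from cell import env,kin,camera,calibration,job
import cv2,numpy as np
for n in ["side","top","wrist"]:
    p,d=camera(n); cv2.imwrite(f"pics/{n}0.png",p); np.save(f"pics/{n}0_d.npy",d); c=calibration(n); print(n,c); np.save(f"pics/{n}0_c.npy",c,allow_pickle=True)
print(env.get_state())
E
```

```text
pics
side {'fx': 497.33534743947007, 'fy': 497.33534743947007, 'cx': 316.25341994790926, 'cy': 207.4074779176987, 'k1': -0.1289051461928875, 'rvec': array([ 2.16642276, -0.7902066 ,  0.38808182]), 'tvec': array([-0.3950859 ,  0.27278243,  1.36107272])}
top {'fx': 439.30271044475853, 'fy': 439.30271044475853, 'cx': 321.0216265646484, 'cy': 200.79956141436176, 'k1': -0.10604700095341951, 'rvec': array([ 2.14534403, -2.15118498,  0.14319246]), 'tvec': array([0.0245695 , 0.51977857, 1.26035604])}
wrist {'fx': 305.67613484705976, 'fy': 305.67613484705976, 'cx': 316.1912675390542, 'cy': 198.5683200482624, 'k1': -0.031714438682593875, 'rvec': array([-2.36111503, -1.6990849 , -0.23164095]), 'tvec': array([-0.67346488, -0.03545404,  0.37896587])}
{'time': 0.15, 'qpos': array([-1.35511859,  0.47759057,  0.02235825,  1.55623338, -0.01148803,
        1.10929625, -0.08312575]), 'joint_velocities': array([ 9.44547281e-04, -2.13767632e-03, -3.09431631e-05, -4.24914078e-03,
        1.30659544e-03, -1.20103552e-03,  3.80502617e-05]), 'joint_torque': array([ 2.48159929e-03, -5.96924686e+01,  1.60992153e+00, -2.81490737e+01,
        1.26340863e-02,  6.60048026e-03, -7.70267434e-06]), 'tcp_pos': array([0.21464523, 0.63958202, 0.30315858]), 'orientation': array([-5.65015219e-05,  1.61189045e-01,  9.86923301e-01, -6.97298814e-04]), 'force': array([-0.0208173 , -0.7705636 ,  0.51881252]), 'torque': array([ 0.00751399,  0.03587499, -0.07324181]), 'opening': 0.08532708478740678}
```

View pics/side0.png

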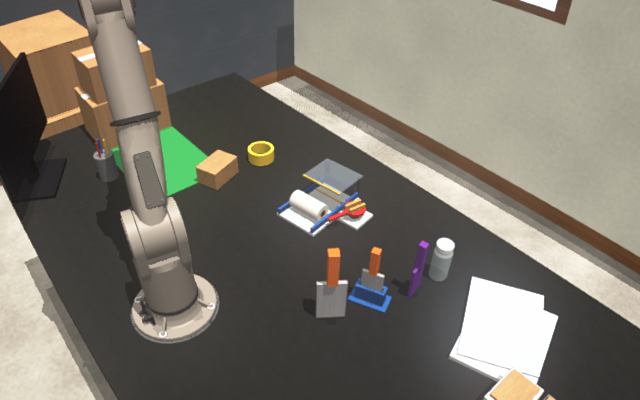

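View pics/top0.png

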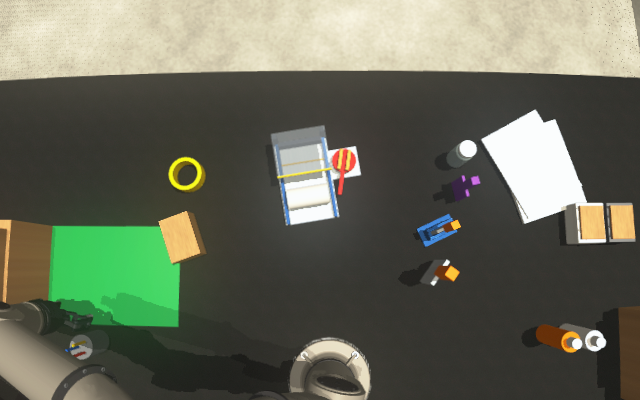

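View pics/wrist0.png

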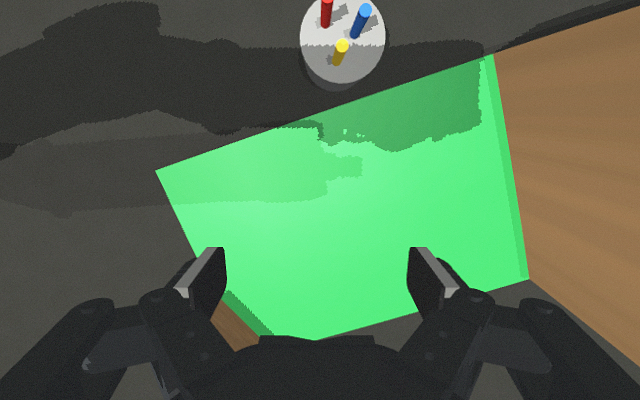

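Candidates for the paddle:
- Orange paddle in the blue holder: side (375,265), top (440,230).
- Larger orange paddle on the bench: side (332,280), top (440,272).
- Purple paddle: side (418,270), top (465,186).

I choose the smaller orange one standing in the blue holder, and will check it in close crops.

```bash
cat > h.py <<'E'
import numpy as np,cv2
from scipy.spatial.transform import Rotation as R
def cloud(d,c):
    K=np.array([[c['fx'],0,c['cx']],[0,c['fy'],c['cy']],[0,0,1]])
    H,W=d.shape; u,v=np.meshgrid(np.arange(W),np.arange(H))
    n=cv2.undistortPoints(np.stack([u,v],-1).reshape(-1,1,2).astype(float),K,np.array([c['k1'],0,0,0.]),None,None).reshape(H,W,2)
    P=np.dstack([n[...,0]*d,n[...,1]*d,d])
    Rm=cv2.Rodrigues(c['rvec'])[0]
    return (P-np.asarray(c['tvec']).reshape(3))@Rm
def proj(P,c):
    K=np.array([[c['fx'],0,c['cx']],[0,c['fy'],c['cy']],[0,0,1]])
    return cv2.projectPoints(np.asarray(P,float).reshape(-1,1,3),c['rvec'],np.asarray(c['tvec'],float),K,np.array([c['k1'],0,0,0.]))[0].reshape(-1,2)
E
python3 - <<'E'
import numpy as np,cv2
from h import *
for n,(x0,y0,x1,y1),s in [("top",(250,110,370,240),4),("top",(400,130,500,290),3.7),("side",(270,150,390,240),6),("side",(300,225,460,330),5)]:
    p=cv2.imread(f"pics/{n}0.png")[y0:y1,x0:x1]
    cv2.imwrite(f"pics/c_{n}_{x0}.png",cv2.resize(p,None,fx=s,fy=s,interpolation=cv2.INTER_CUBIC))
d=np.load("pics/top0_d.npy");c=np.load("pics/top0_c.npy",allow_pickle=True).item()
P=cloud(d,c)
for q in [(300,300),(440,230),(455,225),(307,195),(287,215),(336,215),(340,190),(344,160),(186,160),(180,235),(468,149),(453,272),(425,240),(437,222)]: print(q,P[q[1],q[0]].round(3))
E
```

```text
(300, 300) [0.229 0.086 0.002]
(440, 230) [ 0.427 -0.307  0.109]
(455, 225) [ 0.433 -0.323  0.198]
(307, 195) [0.532 0.063 0.07 ]
(287, 215) [0.479 0.124 0.028]
(336, 215) [ 0.478 -0.021  0.029]
(340, 190) [ 0.55  -0.033  0.047]
(344, 160) [ 0.642 -0.046  0.04 ]
(186, 160) [0.643 0.428 0.047]
(180, 235) [0.417 0.427 0.076]
(468, 149) [ 0.652 -0.39   0.133]
(453, 272) [ 0.314 -0.299  0.246]
(425, 240) [ 0.404 -0.288  0.007]
(437, 222) [ 0.458 -0.327  0.006]
```

View pics/c_top_250.png

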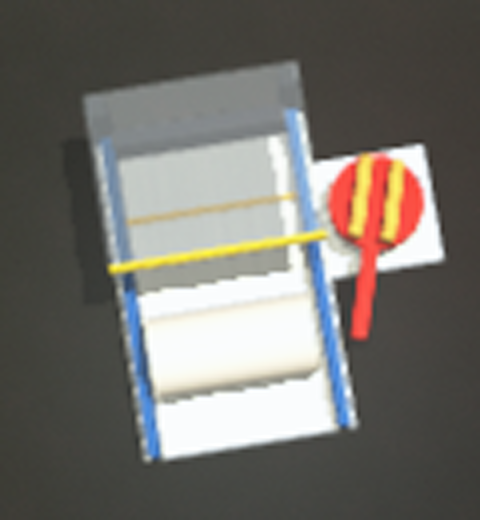

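View pics/c_top_400.png

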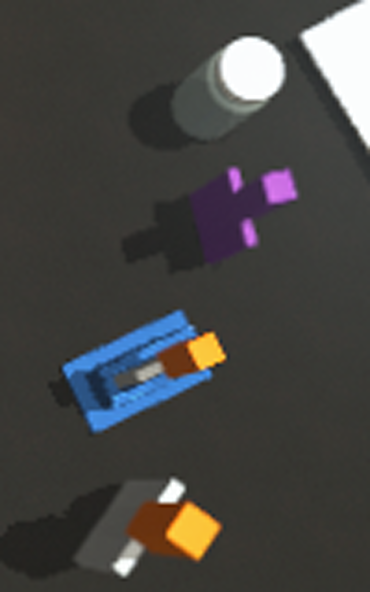

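View pics/c_side_300.png

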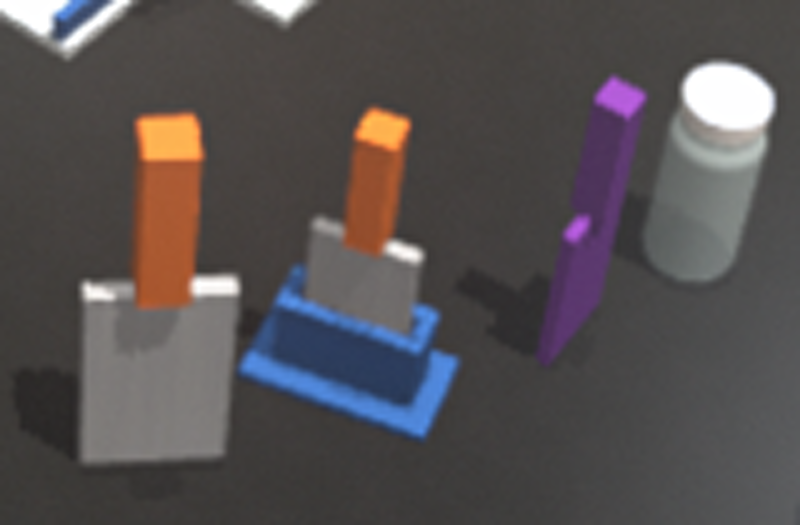

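View pics/c_side_270.png

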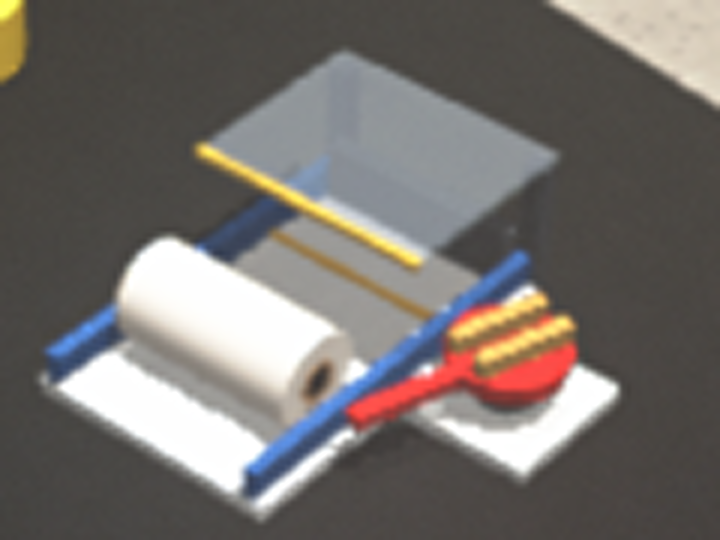

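The crops confirm the choice: the smaller orange-handled paddle in the blue holder, with its top at top-camera (455,225). Its blade is narrower than that of the free-standing orange one. Next I fit the feeder and holder poses.

```bash
cat > fit0.py <<'E'
import numpy as np,cv2
from h import *
from scipy.optimize import least_squares
ct=np.load("pics/top0_c.npy",allow_pickle=True).item();cs=np.load("pics/side0_c.npy",allow_pickle=True).item()
T=lambda U,V:((U+.5)/4-.5+250,(V+.5)/4-.5+110)
S=lambda U,V:((U+.5)/6-.5+270,(V+.5)/6-.5+150)
F=[((-.072,.078,.0945),ct,T(110,268)),((-.072,-.078,.0945),ct,T(327,236)),((-.072,.078,.0945),cs,S(200,150)),((-.072,-.078,.0945),cs,S(420,263)),
((.06,.078,.097),ct,T(85,97)),((.06,-.078,.097),ct,T(298,62)),((.06,.078,.097),cs,S(345,50)),((.06,-.078,.097),cs,S(558,155)),
((-.04,-.122,.044),ct,T(376,203)),((-.144,-.122,.044),ct,T(361,338)),((-.144,-.122,.044),cs,S(350,412)),
((-.2,.066,.032),ct,T(152,455)),((-.2,-.066,.032),ct,T(344,425)),((-.2,.066,.032),cs,S(52,355)),((-.2,-.066,.032),cs,S(250,474))]
def w(p,q):
    c,s=np.cos(p[2]),np.sin(p[2]);q=np.array(q);return np.array([p[0]+c*q[0]-s*q[1],p[1]+s*q[0]+c*q[1],q[2]])
def res(p): return np.concatenate([proj(w(p,a),c)[0]-b for a,c,b in F])
r=least_squares(res,[.65,.03,.15],loss='soft_l1');print(r.x,r.fun.reshape(-1,2).round(1).tolist())
p=r.x
d=np.load("pics/top0_d.npy");P=cloud(d,ct);img=cv2.imread("pics/top0.png")
c,s=np.cos(p[2]),np.sin(p[2]);L=P-np.array([p[0],p[1],0]);L=np.dstack([c*L[...,0]+s*L[...,1],-s*L[...,0]+c*L[...,1],L[...,2]])
m=(abs(L[...,1])<.055)&(L[...,0]>-.2)&(L[...,0]<-.08)&(L[...,2]>.06)
print('roll top',np.median(L[m],0),L[m].min(0),L[m].max(0))
# holder
hsv=cv2.cvtColor(img,cv2.COLOR_BGR2HSV)
blue=(hsv[...,0]>95)&(hsv[...,0]<125)&(hsv[...,1]>120)
reg=np.zeros_like(blue);reg[200:255,405:475]=1
for z0,z1 in [(-.005,.015),(.045,.065)]:
    m=blue&reg&(P[...,2]>z0)&(P[...,2]<z1);q=P[m][:,:2].astype(np.float32);print(z0,len(q),cv2.minAreaRect(q),np.median(P[m][:,2]))
m=blue&reg&(P[...,2]>-.01)&(P[...,2]<.07);print(cv2.minAreaRect(P[m][:,:2].astype(np.float32)))
m=(hsv[...,0]<22)&(hsv[...,1]>100)&reg.astype(bool)&(P[...,2]>.18);print('handle top',m.sum(),P[m].mean(0),cv2.minAreaRect(P[m][:,:2].astype(np.float32)))
# bystanders etc
for a,b in [((455,175),(485,200)),((430,255),(462,290))]:
    sub=P[a[1]:b[1],a[0]:b[0]].reshape(-1,3);t=sub[sub[:,2]>sub[:,2].max()-.02];print(t.mean(0),t.max(0))
E
python3 fit0.py
```

```text
[0.66251551 0.08113647 0.15052993] [[0.0, 0.6], [0.0, 0.4], [-1.1, -0.2], [-1.8, 0.4], [-0.1, -1.2], [0.1, -0.5], [-0.2, -0.6], [-0.2, -0.4], [0.4, -0.5], [9.8, -0.1], [5.6, 4.5], [1.8, -0.4], [-1.9, 0.3], [0.2, -0.4], [-2.8, -2.1]]
roll top [-0.13068838 -0.00061093  0.06663289] [-0.15399863 -0.05469422  0.06002195] [-0.10644499  0.05486538  0.07531939]
-0.005 394 ((0.4351557493209839, -0.3265356123447418), (0.062202610075473785, 0.1145964041352272), 24.843671798706055) 0.0053139652487735195
0.045 145 ((0.4347287714481354, -0.3242666721343994), (0.031806930899620056, 0.08442585170269012), 24.782360076904297) 0.054957457558384264
((0.4351557493209839, -0.3265356123447418), (0.062202610075473785, 0.1145964041352272), 24.843671798706055)
handle top 49 [ 0.43628116 -0.32156166  0.19295293] ((0.4354721009731293, -0.32449328899383545), (0.0218478012830019, 0.024098755791783333), 24.88138771057129)
[0.34234663 0.0178849  1.31975365] [0.34234663 0.0178849  1.31975365]
[0.34234663 0.0178849  1.31975365] [0.34234663 0.0178849  1.31975365]
```

```bash
python3 - <<'E'
from cell import env,kin,camera,calibration
import numpy as np
from h import *
c=calibration('wrist');s=env.get_state()
q=s['orientation'];Rt=R.from_quat(q[[1,2,3,0]]).as_matrix()
Rc=cv2.Rodrigues(c['rvec'])[0];pc=-Rc.T@c['tvec']
print("cam in tool",Rt.T@(pc-s['tcp_pos']),"\n",Rt.T@Rc.T)
E
```

```text
cam in tool [ 0.0685659  -0.00047271 -0.06980081] 
 [[ 2.28074692e-04 -9.62720244e-01 -2.70498945e-01]
 [ 9.99999666e-01  4.31797419e-04 -6.93627477e-04]
 [ 7.84569960e-04 -2.70498697e-01  9.62720021e-01]]
```

```bash
cat > g.py <<'E'
import numpy as np
from h import *
SG=0.204
def tool(B,yaw,lean=0.,flip=1,s=SG):
    """B lower-edge centre world, yaw of paddle x"""
    f=np.array([np.cos(yaw),np.sin(yaw),0]);z=np.array([0,0,1.])
    u=-np.sin(lean)*f+np.cos(lean)*z; px=np.cos(lean)*f+np.sin(lean)*z
    ty=flip*px; tz=-u; tx=np.cross(ty,tz)
    q=R.from_matrix(np.stack([tx,ty,tz],1)).as_quat()
    return np.array(B)+s*u, q[[3,0,1,2]]
Fp=np.array([0.6625,0.0811,0.1505]); Hp=np.array([0.435,-0.3255,np.radians(24.8)])
def fw(x,y,z,F=Fp):
    c,s=np.cos(F[2]),np.sin(F[2]);return np.array([F[0]+c*x-s*y,F[1]+s*x+c*y,z])
E
python3 - <<'E'
from cell import env,kin
import numpy as np
from g import *
def t(n,B,y,l,f):
    p,q=tool(B,y,l,f); r=kin.inverse_kinematics(p,q); print(n,f,p.round(3),None if r is None else np.round(r,2))
for f in (1,-1):
    t('grasp',[Hp[0],Hp[1],.006],Hp[2],0,f)
    for x,l in [(-.19,0),(-.19,20),(-.19,30),(-.12,0),(-.12,20),(-.12,30),(-.1,40),(-.08,40),(-.06,40),(-.03,40),(-.03,36)]:
        t(('push',x,l),fw(x,0,.018),Fp[2],np.radians(l),f)
    for k in [0,.3,.8,1.57]:
        t(('key',k),fw(-.04,-.122,.047),Fp[2]+np.pi/2-k,0,f)
E
```

```text
grasp 1 [ 0.435 -0.326  0.21 ] [ 0.02  0.44  0.64  1.99 -0.35  0.82  1.3 ]
('push', -0.19, 0) 1 [0.475 0.053 0.222] [-0.71  0.29  0.56  2.12 -0.21  0.78  0.13]
('push', -0.19, 20) 1 [0.406 0.042 0.21 ] [-0.11  0.07 -0.18  2.43  0.2   0.3  -0.32]
('push', -0.19, 30) 1 [0.374 0.037 0.195] None
('push', -0.12, 0) 1 [0.544 0.063 0.222] [-0.65  0.4   0.53  1.97 -0.27  0.84  0.18]
('push', -0.12, 20) 1 [0.475 0.053 0.21 ] [-0.8   0.19  0.6   2.33 -0.28  0.31  0.18]
('push', -0.12, 30) 1 [0.443 0.048 0.195] None
('push', -0.1, 40) 1 [0.434 0.046 0.174] None
('push', -0.08, 40) 1 [0.454 0.049 0.174] None
('push', -0.06, 40) 1 [0.474 0.052 0.174] None
('push', -0.03, 40) 1 [0.503 0.057 0.174] None
('push', -0.03, 36) 1 [0.514 0.059 0.183] [ 0.58  0.43 -0.97  2.34  1.88  0.42 -1.84]
('key', 0) 1 [ 0.641 -0.046  0.251] [-0.36  0.51  0.47  1.71 -0.27  0.98  1.93]
('key', 0.3) 1 [ 0.641 -0.046  0.251] [-0.39  0.52  0.51  1.71 -0.29  0.99  1.65]
('key', 0.8) 1 [ 0.641 -0.046  0.251] [-0.43  0.53  0.57  1.72 -0.33  0.99  1.18]
('key', 1.57) 1 [ 0.641 -0.046  0.251] [-0.48  0.55  0.64  1.72 -0.38  1
[... 437 characters left out ...]
[-0.29  0.17  0.04  2.3   0.1   0.32  2.94]
('push', -0.12, 30) -1 [0.443 0.048 0.195] None
('push', -0.1, 40) -1 [0.434 0.046 0.174] None
('push', -0.08, 40) -1 [0.454 0.049 0.174] None
('push', -0.06, 40) -1 [0.474 0.052 0.174] None
('push', -0.03, 40) -1 [0.503 0.057 0.174] None
('push', -0.03, 36) -1 [0.514 0.059 0.183] [ 0.01  0.29 -0.31  2.37  2.31  0.2   0.76]
('key', 0) -1 [ 0.641 -0.046  0.251] [-0.58  0.6   0.8   1.73 -0.49  1.03 -1.02]
('key', 0.3) -1 [ 0.641 -0.046  0.251] [-0.64  0.65  0.92  1.73 -0.58  1.06 -1.24]
('key', 0.8) -1 [ 0.641 -0.046  0.251] [-0.78  0.86  1.27  1.74 -0.88  1.23 -1.5 ]
('key', 1.57) -1 [ 0.641 -0.046  0.251] [-0.78  0.86  1.27  1.74 -0.88  1.23 -2.27]
```

```bash
cat > g.py <<'E'
import numpy as np
from h import *
S=0.148; PHI=np.radians(20)
def tool(B,yaw,lean=0.,flip=1,s=None,phi=None):
    """B lower-edge centre world, yaw of paddle x; jaws along paddle y; tool pre-tilted phi forward about paddle y"""
    s=S if s is None else s; phi=PHI if phi is None else phi
    f=np.array([np.cos(yaw),np.sin(yaw),0]);z=np.array([0,0,1.])
    u=-np.sin(lean)*f+np.cos(lean)*z
    a=lean-phi; b=-np.sin(a)*f+np.cos(a)*z   # tool back axis
    ty=flip*np.cross(z,f); tz=-b; tx=np.cross(ty,tz)
    q=R.from_matrix(np.stack([tx,ty,tz],1)).as_quat()
    return np.array(B)+s*u+.054*b, q[[3,0,1,2]]
Fp=np.array([0.6625,0.0811,0.1505]); Hp=np.array([0.435,-0.3255,np.radians(24.8)])
def fw(x,y,z,F=Fp):
    c,s=np.cos(F[2]),np.sin(F[2]);return np.array([F[0]+c*x-s*y,F[1]+s*x+c*y,z])
E
python3 - <<'E'
from cell import env,kin
import numpy as np
import g
from g import *
def t(n,B,y,l,f):
    p,q=tool(B,y,l,f); r=kin.inverse_kinematics(p,q); print(n,f,p.round(3),None if r is None else np.round(r,2))
for ph in (15,20,25):
  g.PHI=np.radians(ph);print(ph)
  for f in (1,-1):
    t('grasp',[Hp[0],Hp[1],.006],Hp[2],0,f)
    t('grasp hi',[Hp[0],Hp[1],.09],Hp[2],0,f)
    for x,l in [(-.19,20),(-.17,38),(-.13,38),(-.1,38),(-.06,38),(-.03,38)]:
        t(('push',x,l),fw(x,0,.018),Fp[2],np.radians(l),f)
    for k in [0,.3,.8,1.57]:
        t(('key',k),fw(-.04,-.122,.047),Fp[2]+np.pi/2-k,0,f)
E
python3 - <<'E'
import numpy as np
from h import *
d=np.load("pics/top0_d.npy");c=np.load("pics/top0_c.npy",allow_pickle=True).item();P=cloud(d,c)
for n,(a,b) in {'purple':((440,170),(485,205)),'big':((415,255),(462,290)),'jar':((445,135),(485,170))}.items():
    s=P[b[0]-0:b[1],a:b[0]] if 0 else None
for n,(x0,y0,x1,y1) in {'purple':(440,170,485,205),'big':(415,255,462,290),'jar':(445,135,485,170)}.items():
    s=P[y0:y1,x0:x1].reshape(-1,3);s=s[(s[:,2]<.4)];h=s[s[:,2]>s[:,2].max()-.015];print(n,s[:,2].max(),h.mean(0));
    h=s[(s[:,2]>.02)];print(h.min(0),h.max(0))
E
```

```text
15
grasp 1 [ 0.448 -0.32   0.206] [-0.22  0.62  0.88  1.91 -0.29  0.97  2.79]
grasp hi 1 [ 0.448 -0.32   0.29 ] [-0.34  0.56  1.07  1.85 -0.28  1.14  2.82]
('push', -0.19, 20) 1 [0.42  0.044 0.211] [-0.63  0.16  0.41  2.29 -0.1   0.62  1.57]
('push', -0.17, 38) 1 [0.383 0.039 0.184] None
('push', -0.13, 38) 1 [0.423 0.045 0.184] None
('push', -0.1, 38) 1 [0.453 0.049 0.184] [-0.11  0.19 -0.18  2.39  0.48  0.18  0.99]
('push', -0.06, 38) 1 [0.492 0.055 0.184] [-0.42  0.24  0.18  2.32 -0.02  0.18  1.49]
('push', -0.03, 38) 1 [0.522 0.06  0.184] [-0.45  0.29  0.22  2.26 -0.14  0.2   1.61]
('key', 0) 1 [ 0.639 -0.032  0.247] [-0.92  0.86  1.27  1.78 -0.67  1.03 -2.47]
('key', 0.3) 1 [ 0.643 -0.032  0.247] [-0.2   0.51  0.08  1.67  0.25  1.05  2.73]
('key', 0.8) 1 [ 0.65  -0.034  0.247] [-0.24  0.57  0.18  1.59  0.11  1.18  2.36]
('key', 1.57) 1 [ 0.655 -0.043  0.247] [-0.28  0.63  0.37  1.51 -0.17  1.3   1.84]
grasp -1 [ 0.448 -0.32   0.206] [-0.25  0.64  0.94  1.91 -0.34  0.98 -0.31]
grasp hi -1 [ 0.448 -0.32   0.29 ] [-0.34  0.56  1.07  1.85 -0.27  1.14 -0.32]
('push', -0.19, 20) -1 [0
[... 4393 characters left out ...]
  0.55  0.62  1.78  0.16  0.89 -0.09]
('key', 0.3) -1 [ 0.645 -0.023  0.244] [-0.68  0.63  0.67  1.69  0.05  1.04 -0.26]
('key', 0.8) -1 [ 0.655 -0.027  0.244] [-0.66  0.77  0.81  1.54 -0.18  1.28 -0.52]
('key', 1.57) -1 [ 0.664 -0.042  0.244] [-0.49  0.85  0.8   1.4  -0.41  1.54 -1.08]
purple 0.1923749547858103 [ 0.5512668 -0.383683   0.1880912]
[ 0.52402235 -0.3956823   0.0209826 ] [ 0.58034363 -0.37276476  0.19237495]
big 0.25076316728434556 [ 0.31254447 -0.29510312  0.24607074]
[ 0.27866003 -0.32183031  0.02022807] [ 0.34431823 -0.26711433  0.25076317]
jar 0.13618048487022127 [ 0.65483295 -0.38956901  0.12895927]
[ 0.62613894 -0.48069572  0.0201897 ] [ 0.71638619 -0.36141112  0.13618048]
```

```bash
sed -i 's/radians(20)/radians(28)/' g.py; python3 - <<'E'
from cell import env,kin,camera,calibration
import numpy as np
from g import *
def t(n,B,y,l,f):
    p,q=tool(B,y,l,f); r=kin.inverse_kinematics(p,q); print(n,f,p.round(3),None if r is None else np.round(r,2))
f=-1
p,q=tool(fw(-.06,-.04,0),Fp[2],0,f,phi=0); p[2]=.37
env.reach(p,q)
c=calibration('wrist');im,d=camera('wrist');s=env.get_state();print(s['time'],s['tcp_pos'],s['qpos'].round(2))
cv2.imwrite('pics/w1.png',im);np.save('pics/w1_d.npy',d);np.save('pics/w1_c.npy',c,allow_pickle=True)
t('grasp',[Hp[0],Hp[1],.006],Hp[2],0,f)
t('grasp hi',[Hp[0],Hp[1],.13],Hp[2],0,f)
for x,l in [(-.19,38),(-.17,38),(-.13,38),(-.1,38),(-.06,38),(-.03,38),(-.03,42)]:
        t(('push',x,l),fw(x,0,.018),Fp[2],np.radians(l),f)
for k in [0,.3,.8,1.57,1.65]:
        t(('key',k),fw(-.04,-.122,.047),Fp[2]+np.pi/2-k,0,f)
E
```

```text
2.775 [0.60918044 0.03375771 0.36971677] [-0.79  0.41  0.86  1.68 -0.33  1.21 -1.26]
grasp -1 [ 0.458 -0.315  0.202] [-0.24  0.7   0.84  1.83 -0.12  1.1  -0.53]
grasp hi -1 [ 0.458 -0.315  0.326] [-0.29  0.54  0.9   1.73  0.    1.32 -0.55]
('push', -0.19, 38) -1 [0.375 0.038 0.188] [-0.3   0.1   0.02  2.43  0.05  0.44 -1.74]
('push', -0.17, 38) -1 [0.395 0.041 0.188] [-1.09  0.19  0.92  2.43 -0.33  0.44 -1.32]
('push', -0.13, 38) -1 [0.435 0.047 0.188] [-1.    0.27  0.86  2.35 -0.44  0.48 -1.22]
('push', -0.1, 38) -1 [0.464 0.051 0.188] [-0.92  0.32  0.8   2.28 -0.47  0.5  -1.19]
('push', -0.06, 38) -1 [0.504 0.057 0.188] [-0.85  0.38  0.74  2.19 -0.5   0.54 -1.18]
('push', -0.03, 38) -1 [0.533 0.062 0.188] [-0.81  0.42  0.71  2.13 -0.51  0.57 -1.17]
('push', -0.03, 42) -1 [0.522 0.06  0.18 ] [-0.8   0.39  0.68  2.2  -0.56  0.45 -1.13]
('key', 0) -1 [ 0.637 -0.02   0.243] [-0.69  0.56  0.61  1.79  0.23  0.89 -0.16]
('key', 0.3) -1 [ 0.645 -0.02   0.243] [-0.67  0.64  0.64  1.68  0.12  1.06 -0.33]
('key', 0.8) -1 [ 0.657 -0.025  0.243] [-0.61  0.76  0.7   1.51 -0.07  1.31 -0.6 ]
('key', 1.57) -1 [ 0.666 -0.042  0.243] [-0.48  0.87  0.79  1.36 -0.4   1.6  -1.09]
('key', 1.65) -1 [ 0.667 -0.044  0.243] [-0.47  0.88  0.8   1.35 -0.43  1.62 -1.14]
```

View pics/w1.png

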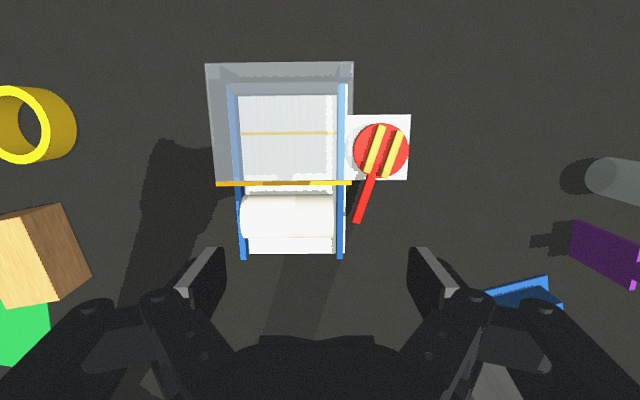

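```bash
python3 - <<'E'
import cv2
p=cv2.imread("pics/w1.png")[55:265,200:420]
cv2.imwrite("pics/c_w1.png",cv2.resize(p,None,fx=2.8,fy=2.8,interpolation=cv2.INTER_CUBIC))
p=cv2.imread("pics/w1.png")[110:230,340:420]
cv2.imwrite("pics/c_w1k.png",cv2.resize(p,None,fx=5,fy=5,interpolation=cv2.INTER_CUBIC))
E
```

```text
(no output)
```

View pics/c_w1.png

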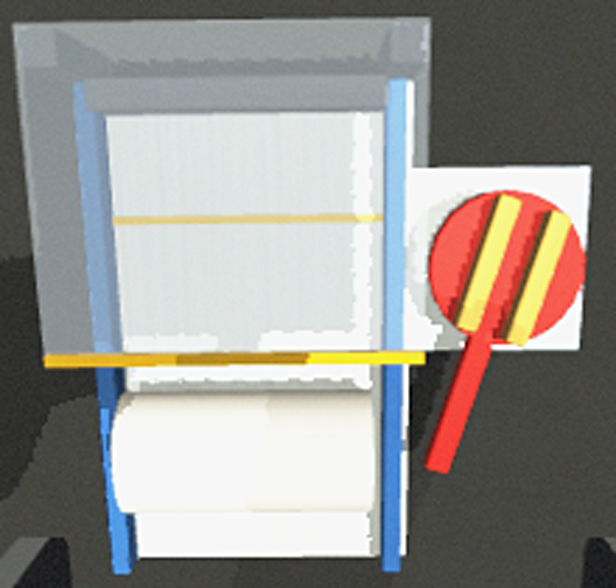

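View pics/c_w1k.png

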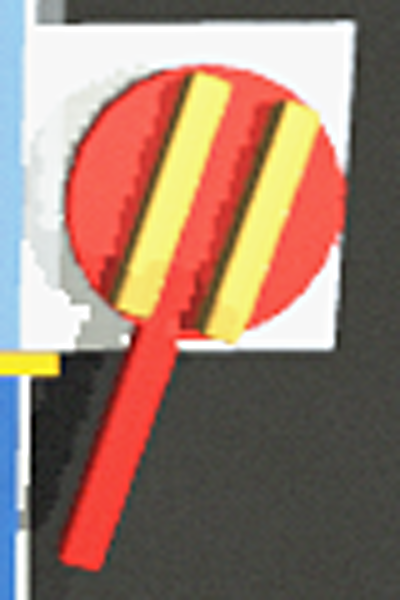

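```bash
cat > fit1.py <<'E'
import io,contextlib
with contextlib.redirect_stdout(io.StringIO()):
    from fit0 import *
cw=np.load("pics/w1_c.npy",allow_pickle=True).item()
W=lambda U,V:((U+.5)/2.8-.5+200,(V+.5)/2.8-.5+55)
K=lambda U,V:((U+.5)/5-.5+340,(V+.5)/5-.5+110)
G=[((-.072,.078,.0945),cw,W(45,360)),((-.072,-.078,.0945),cw,W(425,358)),((.06,.078,.097),cw,W(13,25)),((.06,-.078,.097),cw,W(430,17)),
((-.2,.066,.032),cw,W(122,572)),((-.2,-.066,.032),cw,W(391,570))]
def slot(k,a): return (-.04-a*np.cos(k),-.122+a*np.sin(k),.058)
def resw(p,G=G):
    r=[proj(w(p,a),c)[0]-b for a,c,b in G]
    r.append(proj(w(p,slot(p[3],-.031)),cw)[0]-K(255,93.5)); r.append(proj(w(p,slot(p[3],.031)),cw)[0]-K(179.5,318))
    return np.concatenate(r)
r=least_squares(resw,list(p)+[.3],loss='soft_l1');print('wrist',r.x,r.fun.reshape(-1,2).round(1).tolist())
i9=[i for i in range(len(F)) if i not in (9,10)]
def ra(p): return np.concatenate([resw(p),resw(p,[])*2]+[proj(w(p,F[i][0]),F[i][1])[0]-F[i][2] for i in i9])
r2=least_squares(ra,r.x,loss='soft_l1');print('all',r2.x)
for nm,q in (('w',r.x),('all',r2.x)): print(nm,'slot',w(q,(-.04,-.122,.058)))
im=cv2.imread('pics/w1.png')
for y in (-.066,.066):
    for x in (-.2,.03):
        a=proj(w(r.x,(x,y,.032)),cw)[0];cv2.circle(im,tuple(int(v) for v in a.round()),2,(255,0,255),-1)
d=np.load("pics/w1_d.npy");P=cloud(d,cw);q=r.x
c,s=np.cos(q[2]),np.sin(q[2]);L=P-np.array([q[0],q[1],0]);L=np.dstack([c*L[...,0]+s*L[...,1],-s*L[...,0]+c*L[...,1],L[...,2]])
m=(abs(L[...,1])<.05)&(L[...,0]>-.2)&(L[...,0]<-.075)&(L[...,2]>.05)&(L[...,2]<.085)
A=L[m];sol=np.linalg.lstsq(np.c_[2*A[:,0],2*A[:,2],np.ones(len(A))],A[:,0]**2+A[:,2]**2,rcond=None)[0];print('roll circle',sol[:2],np.sqrt(sol[2]+sol[0]**2+sol[1]**2),A[:,2].max())
# slot via depth: yellow bar points
hs=cv2.cvtColor(cv2.imread('pics/w1.png'),cv2.COLOR_BGR2HSV)
m=np.zeros(d.shape,bool);m[115:185,350:412]=1
m&=(hs[...,0]>18)&(hs[...,0]<35)&(hs[...,1]>90)&(L[...,1]<-.09)&(P[...,2]>.052)&(P[...,2]<.064)
print('bars',m.sum(),cv2.minAreaRect(P[m][:,:2].astype(np.float32)),P[m][:,2].mean())
cv2.imwrite('pics/w1o.png',im)
E
python3 fit1.py
```

```text
wrist [0.66375775 0.08091481 0.16072334 0.27087529] [[0.3, 1.0], [-0.9, 0.6], [-0.5, -2.1], [0.3, -1.0], [2.7, 0.5], [-3.6, 0.7], [0.6, -1.5], [0.1, 1.8]]
all [0.66332548 0.0810116  0.15992337 0.26571012]
w slot [ 0.64379721 -0.04591412  0.058     ]
all slot [ 0.64326349 -0.04580132  0.058     ]
roll circle [-0.1296122   0.04042684] 0.029331977023670953 0.07226030757312131
bars 806 ((0.6429020762443542, -0.045890647917985916), (0.03392376750707626, 0.06126343831419945), 82.35633850097656) 0.05740418808835189
```

```bash
sed -i 's/^Fp=.*/Fp=np.array([0.6633,0.0810,0.160]); SLOT=np.array([0.6431,-0.0459]); SY=-0.122; Hp=np.array([0.435,-0.3255,np.radians(24.8)])/' g.py; python3 - <<'E'
from cell import env,kin,camera,calibration
import numpy as np
from g import *
p,q=tool([Hp[0],Hp[1],.006],Hp[2],0,-1)
b=(p-(np.array([Hp[0],Hp[1],.154])))/.054
env.reach(p+.12*b,q)
c=calibration('wrist');im,d=camera('wrist');s=env.get_state();print(s['time'],s['tcp_pos'],p+.12*b,s['qpos'].round(2))
cv2.imwrite('pics/w2.png',im);np.save('pics/w2_d.npy',d);np.save('pics/w2_c.npy',c,allow_pickle=True)
P=cloud(d,c)
hs=cv2.cvtColor(im,cv2.COLOR_BGR2HSV)
m=(hs[...,0]<22)&(hs[...,1]>120)&(P[...,2]>.186)&(P[...,2]<.21)&(abs(P[...,0]-.435)<.04)&(abs(P[...,1]+.325)<.04)
print(m.sum(),P[m].mean(0),cv2.minAreaRect(P[m][:,:2].astype(np.float32)))
bl=(hs[...,0]>95)&(hs[...,0]<125)&(hs[...,1]>120)
for z0,z1 in((.0,.012),(.048,.064)):
    m=bl&(P[...,2]>z0)&(P[...,2]<z1)&(abs(P[...,0]-.435)<.1)&(abs(P[...,1]+.325)<.1)
    print(m.sum(),cv2.minAreaRect(P[m][:,:2].astype(np.float32)),P[m][:,2].mean())
E
```

```text
4.175 [ 0.51025738 -0.28991955  0.30771755] [ 0.50915457 -0.29123578  0.30763288] [-0.29  0.62  0.86  1.65 -0.06  1.35 -0.58]
820 [ 0.44041469 -0.32459211  0.1939193 ] ((0.43723681569099426, -0.3262169361114502), (0.021952619776129723, 0.021512411534786224), 24.374746322631836)
1965 ((0.44955381751060486, -0.3129890561103821), (0.1524020880460739, 0.14191533625125885), 12.289828300476074) 0.005647290606424738
1144 ((0.437074214220047, -0.3263244330883026), (0.031916260719299316, 0.08403702080249786), 24.70981788635254) 0.05455946841607547
```

View pics/w2.png

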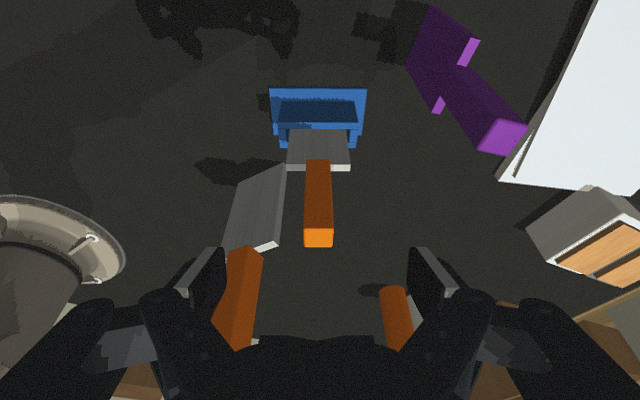

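```bash
sed -i 's/Hp=np.array.*/Hp=np.array([0.4365,-0.326,np.radians(24.6)])/' g.py; python3 - <<'E'
from cell import env,kin,camera,calibration
import numpy as np
from g import *
p,q=tool([Hp[0],Hp[1],.006],Hp[2],0,-1)
env.grip(.06)
r=env.movel(p,velocity=.12,rot=q,stop_force=15);print(r,env.get_state()['force'])
env.grip(0.0,f_grip=90)
s=env.get_state();print(s['time'],s['tcp_pos'],p,s['opening'],s['force'])
im,d=camera('wrist');cv2.imwrite('pics/w3.png',im)
E
```

```text
False [-0.05100469  0.6502892   0.4061142 ]
6.125 [ 0.45982893 -0.31547502  0.20214805] [ 0.45955047 -0.31544667  0.20167917] 0.02076935411374104 [1.03327296 1.33134081 4.60717305]
```

View pics/w3.png

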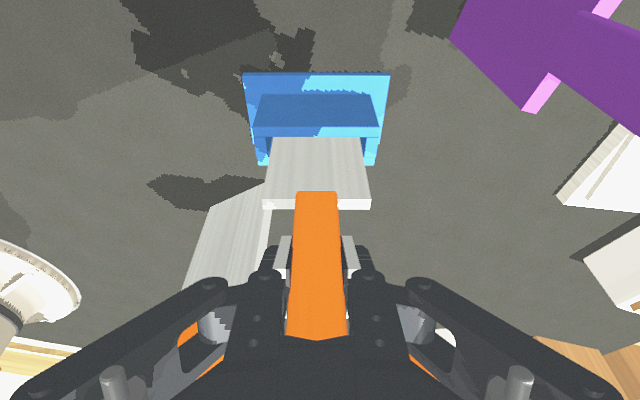

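```bash
python3 - <<'E'
from cell import env,kin,camera,calibration
import numpy as np
from g import *
p,q=tool([Hp[0],Hp[1],.145],Hp[2],0,-1)
env.movel(p,velocity=.15,rot=q)
s=env.get_state();print(s['time'],s['opening'],s['force'])
L=np.radians(37)
for x,z in((-.175,.13),(-.175,.02)):
    p,q=tool(fw(x,0,z),Fp[2],L,-1);print(kin.inverse_kinematics(p,q))
p,q=tool(fw(-.175,0,.13),Fp[2],L,-1)
try: env.reach(p,q)
except env.PlanningError as e: print('PE',e)
s=env.get_state();print(s['time'],s['tcp_pos'],p,s['qpos'].round(2),s['opening'])
for n in('side','top','wrist'):
    im,d=camera(n);cv2.imwrite(f'pics/{n}4.png',im);np.save(f'pics/{n}4_d.npy',d);np.save(f'pics/{n}4_c.npy',calibration(n),allow_pickle=True)
im=cv2.imread('pics/side4.png')[100:280,200:420];cv2.imwrite('pics/side4c.png',cv2.resize(im,None,fx=3,fy=3))
E
```

```text
7.25 0.020719498928536476 [ 0.72081099  0.13531601 -1.39278662]
[-1.04309697 -0.15520845  0.72830784  2.28945472  0.17399919  0.81967268
 -1.83300945]
[-1.01666515  0.16286013  0.84138311  2.41587716 -0.25796705  0.47201864
 -1.38066109]
8.6333 [0.39473192 0.03699269 0.30165246] [0.39426469 0.03758323 0.30153323] [-1.04 -0.15  0.73  2.29  0.17  0.82 -1.83] 0.02097218580983679
```

View pics/side4c.png

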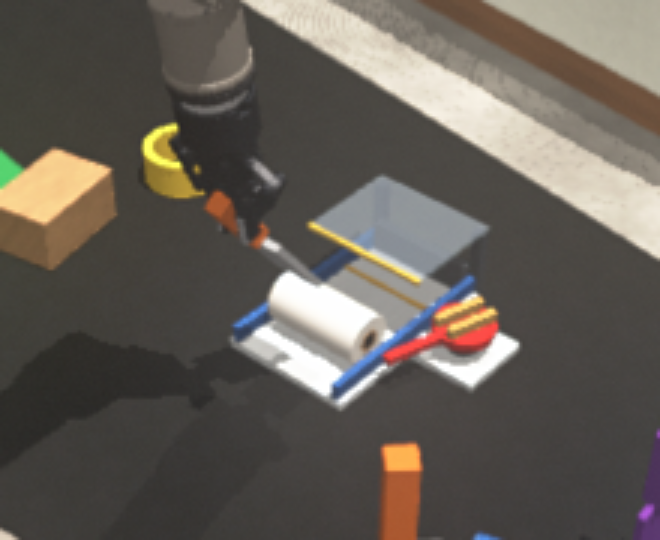

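View pics/wrist4.png

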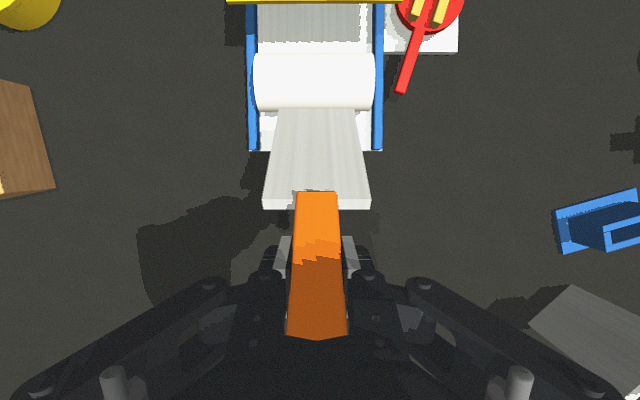

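```bash
python3 - <<'E'
from cell import env,kin,camera,calibration
import numpy as np
from g import *
L=np.radians(37)
def go(x,z,v,**k):
    p,q=tool(fw(x,0,z),Fp[2],L,-1); r=env.movel(p,velocity=v,rot=q,**k); s=env.get_state(); print(x,r,round(s['time'],2),(s['tcp_pos']-p).round(4),s['force'].round(1),s['opening']); return r
if not go(-.175,.02,.08,stop_force=12):
    go(-.12,.02,.04,stop_force=10)
    im,d=camera('wrist');cv2.imwrite('pics/w5.png',im)
    im,d=camera('side');im=im[100:280,200:420];cv2.imwrite('pics/side5c.png',cv2.resize(im,None,fx=3,fy=3))
E
```

```text
-0.175 False 10.31 [0.0002 0.     0.0002] [ 0.6  0.1 -1.1] 0.020865470213868392
-0.12 False 11.83 [-0.0003 -0.     -0.    ] [-0.1  0.3 -1.8] 0.02108497183359751
```

View pics/w5.png

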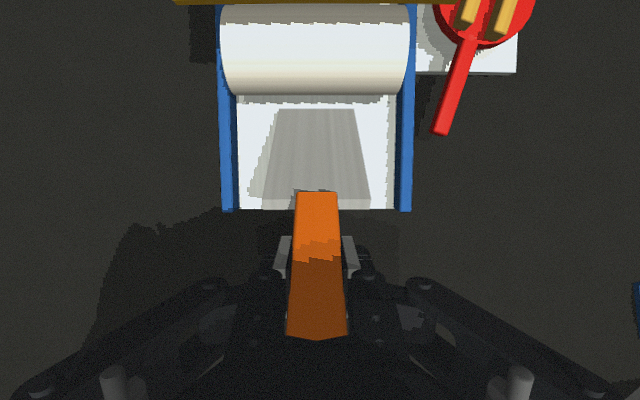

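View pics/side5c.png

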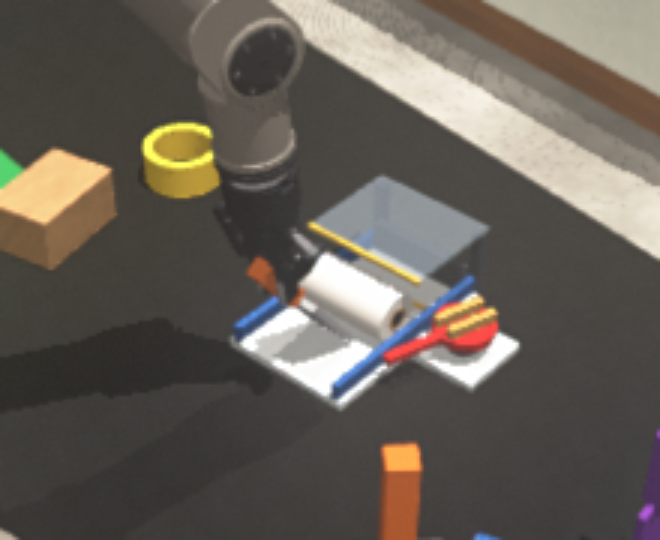

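Blade tip at wrist (315,107) is on the track. The roll, rear edge at row 95, is square and coasting slightly ahead of the blade. Continuing the push.

```bash
python3 - <<'E'
from cell import env,kin,camera,calibration
import numpy as np
from g import *
L=np.radians(37)
def go(x,z,v,**k):
    p,q=tool(fw(x,0,z),Fp[2],L,-1); r=env.movel(p,velocity=v,rot=q,**k); s=env.get_state(); print(x,r,round(s['time'],2),(s['tcp_pos']-p).round(4),s['force'].round(1),s['opening']); return r
go(-.031,.02,.04,stop_force=15)
env.dwell(.3)
im,d=camera('wrist');cv2.imwrite('pics/w6.png',im)
for n in('side','top'):
    im,d=camera(n);np.save(f'pics/{n}6_d.npy',d);cv2.imwrite(f'pics/{n}6.png',im)
im=cv2.imread('pics/side6.png')[130:250,250:400];cv2.imwrite('pics/side6c.png',cv2.resize(im,None,fx=4,fy=4))
E
```

```text
-0.031 False 14.31 [-0.0001 -0.     -0.    ] [ 0.9  0.4 -1.8] 0.02125473239629723
```

View pics/w6.png

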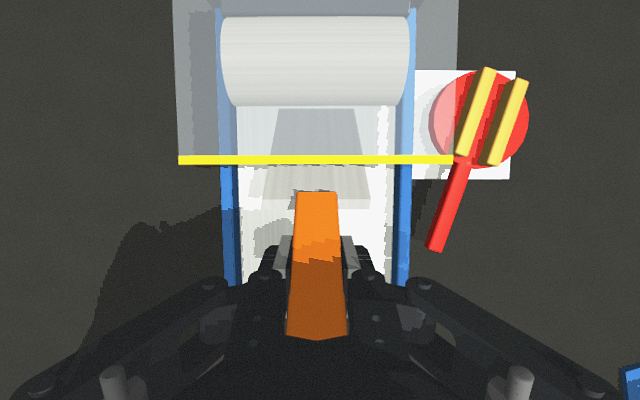

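View pics/side6c.png

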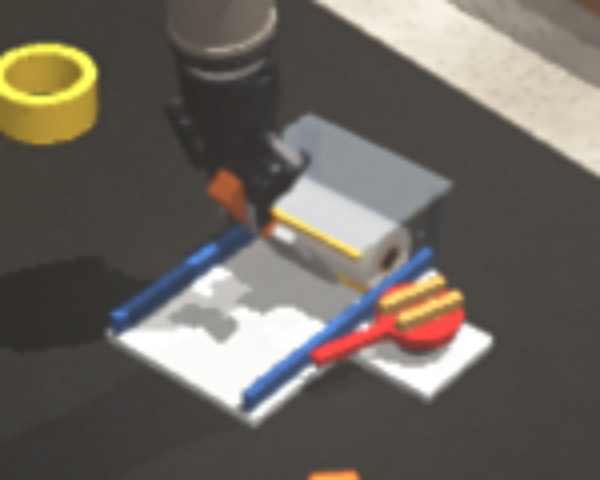

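```bash
python3 - <<'E'
import numpy as np,cv2
from g import *
cs=np.load("pics/side4_c.npy",allow_pickle=True).item();d=np.load('pics/side6_d.npy')
im=cv2.imread('pics/side6.png')
for x,z,col in ((0,.04,(0,255,0)),(-.018,.044,(255,0,255))):
    a=np.linspace(0,2*np.pi,40);pts=[fw(x+.03*np.cos(t),-.06,z+.03*np.sin(t)) for t in a]
    uv=proj(pts,cs)-[310,160]
    if x==0: big=cv2.resize(im[160:220,310:370],None,fx=9,fy=9,interpolation=cv2.INTER_CUBIC)
    cv2.polylines(big,[((uv+.5)*9-.5).round().astype(np.int32)],True,col,1)
cv2.imwrite('pics/side6r.png',big)
E
```

```text
(no output)
```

View pics/side6r.png

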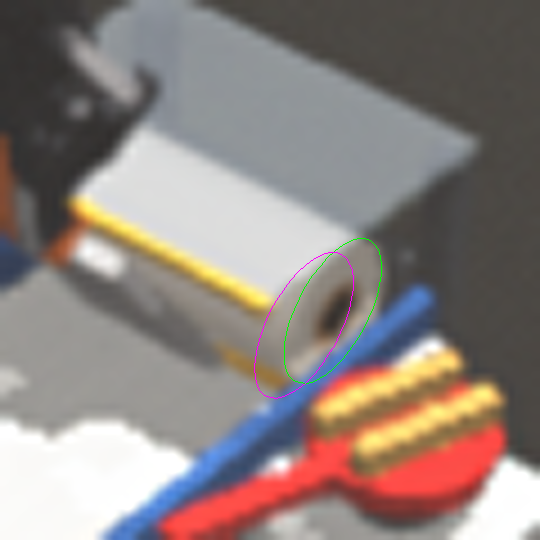

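The green outline (model roll at x=0) matches the roll's end face, so the roll is home. Now retract and go above the keeper slot.

```bash
python3 - <<'E'
from cell import env,kin,camera,calibration
import numpy as np
from g import *
L=np.radians(37)
def go(x,z,v,**k):
    p,q=tool(fw(x,0,z),Fp[2],L,-1); r=env.movel(p,velocity=v,rot=q,**k); s=env.get_state(); print(x,r,round(s['time'],2),(s['tcp_pos']-p).round(4),s['force'].round(1)); return r
go(-.13,.022,.1)
go(-.16,.14,.15)
p,q=tool([*SLOT,.13],SY+np.pi/2,0,-1)
print(kin.inverse_kinematics(p,q))
env.reach(p,q)
s=env.get_state();print(s['time'],s['tcp_pos']-p,s['qpos'].round(2),s['opening'])
c=calibration('wrist')
for n in('side','top','wrist'):
    im,d=camera(n);cv2.imwrite(f'pics/{n}7.png',im);np.save(f'pics/{n}7_d.npy',d)
np.save('pics/wrist7_c.npy',c,allow_pickle=True)
im=cv2.imread('pics/side7.png')[130:250,270:420];cv2.imwrite('pics/side7c.png',cv2.resize(im,None,fx=4,fy=4))
im=cv2.imread('pics/top7.png')[110:240,260:400];cv2.imwrite('pics/top7c.png',cv2.resize(im,None,fx=4,fy=4))
E
```

```text
-0.13 False 15.9 [0.0008 0.0002 0.0002] [-0.2  1.2 -1.9]
-0.16 False 16.86 [-0.0002 -0.0001 -0.0006] [-0.5  0.5 -0.8]
[-0.85366248  0.64609624  0.95377231  1.62536321 -0.03059562  1.16651619
 -0.10230629]
18.375 [-2.91526485e-04 -9.00314925e-05 -3.06928723e-04] [-0.85  0.65  0.95  1.63 -0.03  1.17 -0.1 ] 0.020767548021235992
```

View pics/wrist7.png

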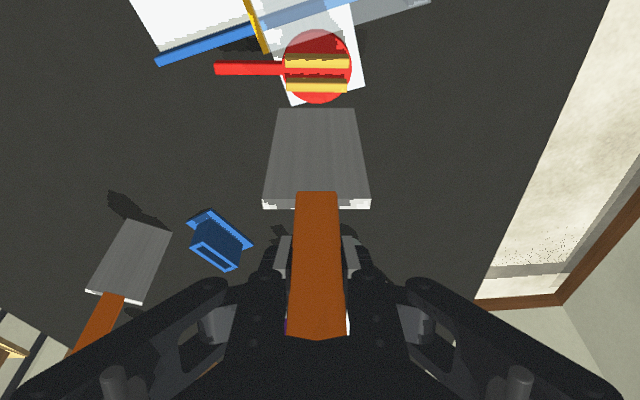

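View pics/side7c.png

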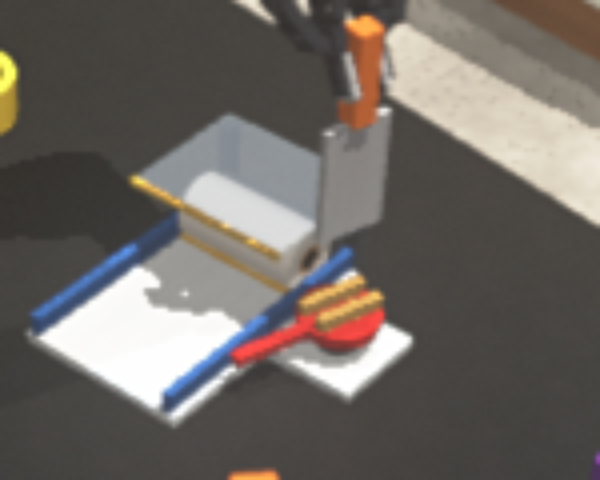

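View pics/top7c.png

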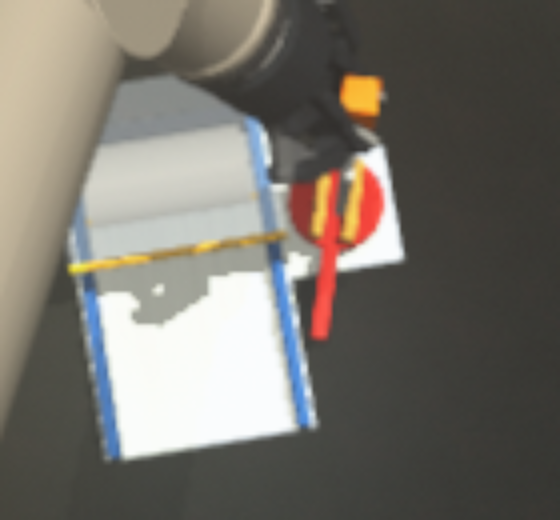

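```bash
python3 - <<'E'
import numpy as np,cv2
from g import *
im=cv2.imread('pics/wrist7.png');d=np.load('pics/wrist7_d.npy');c=np.load('pics/wrist7_c.npy',allow_pickle=True).item();P=cloud(d,c)
hs=cv2.cvtColor(im,cv2.COLOR_BGR2HSV)
m=np.zeros(d.shape,bool);m[50:98,270:365]=1
m&=(hs[...,0]>15)&(hs[...,0]<35)&(hs[...,1]>90)&(P[...,2]>.05)&(P[...,2]<.066)
print(m.sum(),cv2.minAreaRect(P[m][:,:2].astype(np.float32)),P[m][:,2].mean(),SLOT,np.degrees(SY))
# blade front face plane & bottom edge
m=np.zeros(d.shape,bool);m[108:200,262:370]=1
m&=(hs[...,1]<60)&(P[...,2]>.11)&(P[...,2]<.24)
A=P[m];A=A[(abs(A[:,0]-SLOT[0])<.06)&(abs(A[:,1]-SLOT[1])<.06)];cen=A.mean(0);u,sv,vt=np.linalg.svd(A-cen,full_matrices=False);n=vt[2]*np.sign(vt[2][1]);print('blade n',n,'zmin',A[:,2].min(), 'face offset at bottom')
ex=np.array([np.cos(SY),np.sin(SY),0]);py=np.array([-ex[1],ex[0],0])
t=(A-[*SLOT,.13]);print('along slot range',np.percentile(t@ex,[0.5,99.5]),'perp at bottom',np.median((t@py)[A[:,2]<.15]))
E
```

```text
1519 ((0.6432015299797058, -0.045704759657382965), (0.03421205282211304, 0.06162247434258461), 81.9400863647461) 0.05658062432082791 [ 0.6431 -0.0459] -6.990085100596043
blade n [1.22739571e-01 9.92438842e-01 3.78869828e-04] zmin 0.1287205605631699 face offset at bottom
along slot range [-0.03023269  0.02927002] perp at bottom 0.0026857043656575933
```

```bash
sed -i 's/SY=-0.122/SY=-0.135/' g.py; cat >> g.py <<'E'
BL=np.array([0.0,0.001]) # blade correction (paddle y-lateral none, +1mm along paddle x)
def keyB(z,yawx,xy=SLOT,dx=.001):
    return np.array([xy[0]+dx*np.cos(yawx),xy[1]+dx*np.sin(yawx),z])
E
python3 - <<'E'
from cell import env,kin,camera,calibration
import numpy as np
from g import *
y=SY+np.pi/2
for z,v,f in((.062,.1,10),(.048,.03,12)):
    p,q=tool(keyB(z,y),y,0,-1); r=env.movel(p,velocity=v,rot=q,stop_force=f); s=env.get_state(); print(z,r,round(s['time'],2),(s['tcp_pos']-p).round(4),s['force'].round(1),s['torque'].round(2))
    if r: break
im,d=camera('wrist');cv2.imwrite('pics/w8.png',im)
im,d=camera('side');im=im[130:250,270:420];cv2.imwrite('pics/side8c.png',cv2.resize(im,None,fx=4,fy=4))
E
```

```text
0.062 False 19.36 [ 0.0003 -0.0003  0.0005] [-0.7 -0.5 -1.1] [ 0.62 -0.07 -0.02]
0.048 False 19.98 [-0. -0. -0.] [ 1.  -0.1 -1.6] [ 0.63 -0.11  0.01]
```

View pics/w8.png

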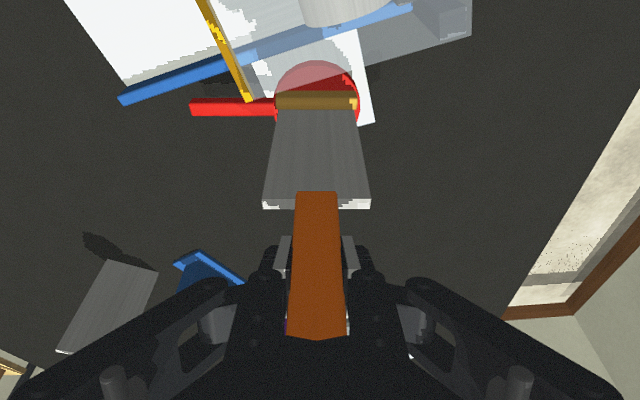

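View pics/side8c.png

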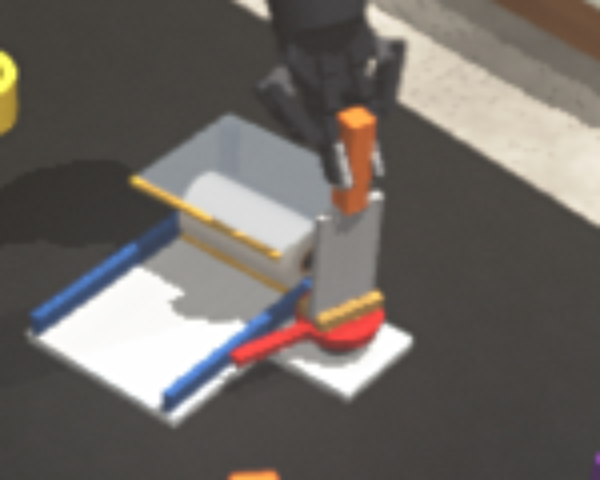

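```bash
python3 - <<'E'
from cell import env,kin,camera,calibration
import numpy as np
from g import *
y0=SY+np.pi/2; k0=Fp[2]-SY; print('k0',k0)
for k in np.r_[np.linspace(k0,1.62,9)[1:]]:
    y=Fp[2]+np.pi/2-k
    p,q=tool(keyB(.048,y),y,0,-1); s=env.get_state(); v=np.linalg.norm(p-s['tcp_pos'])/.5
    r=env.movel(p,velocity=v,rot=q,stop_force=25); s=env.get_state(); print(round(k,2),r,round(s['time'],2),(s['tcp_pos']-p).round(4),s['force'].round(1),s['torque'].round(2),s['opening'].round(4))
    if r: break
im,d=camera('wrist');cv2.imwrite('pics/w9.png',im)
im,d=camera('side');im=im[130:250,270:420];cv2.imwrite('pics/side9c.png',cv2.resize(im,None,fx=4,fy=4))
im,d=camera('top');im=im[110:240,260:400];cv2.imwrite('pics/top9c.png',cv2.resize(im,None,fx=4,fy=4))
E
```

```text
k0 0.29500000000000004Traceback (most recent call last):
  File "<stdin>", line 8, in <module>
AttributeError: 'float' object has no attribute 'round'
```

```bash
python3 - <<'E'
from cell import env,kin,camera,calibration
import numpy as np
from g import *
y0=SY+np.pi/2; k0=Fp[2]-SY
for k in np.r_[np.linspace(k0,1.62,9)[2:]]:
    y=Fp[2]+np.pi/2-k
    p,q=tool(keyB(.048,y),y,0,-1); s=env.get_state(); v=np.linalg.norm(p-s['tcp_pos'])/.5
    r=env.movel(p,velocity=v,rot=q,stop_force=25); s=env.get_state(); print(round(k,2),r,round(s['time'],2),(s['tcp_pos']-p).round(4),s['force'].round(1),s['torque'].round(2),round(s['opening'],4))
    if r: break
im,d=camera('wrist');cv2.imwrite('pics/w9.png',im)
im,d=camera('side');im=im[130:250,270:420];cv2.imwrite('pics/side9c.png',cv2.resize(im,None,fx=4,fy=4))
im,d=camera('top');im=im[110:240,260:400];cv2.imwrite('pics/top9c.png',cv2.resize(im,None,fx=4,fy=4))
E
```

```text
0.63 False 21.39 [ 0.      0.0001 -0.0001] [ 0.5  0.7 -3.2] [ 0.84 -0.28 -0.04] 0.0211
0.79 False 22.04 [ 0.  0. -0.] [-0.   0.7 -2. ] [ 0.8  -0.39 -0.01] 0.0209
0.96 False 22.69 [ 0.0001  0.     -0.    ] [ 0.3  0.7 -1.8] [ 0.76 -0.56 -0.05] 0.0211
1.12 False 23.35 [ 0. -0.  0.] [-0.5  0.2 -1.5] [ 0.63 -0.56 -0.08] 0.0209
1.29 False 24.01 [ 0. -0.  0.] [ 0.5  0.9 -2. ] [ 0.47 -0.61 -0.05] 0.0207
1.45 False 24.66 [ 0. -0.  0.] [-0.2  0.9 -0.9] [ 0.35 -0.65 -0.03] 0.0209
1.62 False 25.31 [-0.      0.0001  0.    ] [-0.6 -0.1 -1.6] [ 0.23 -0.67 -0.03] 0.0211
```

View pics/w9.png

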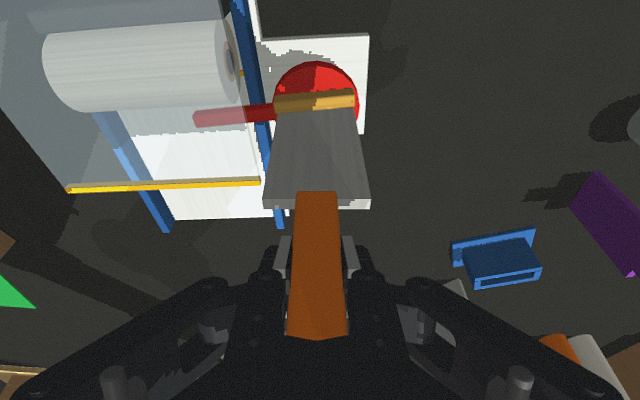

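View pics/side9c.png

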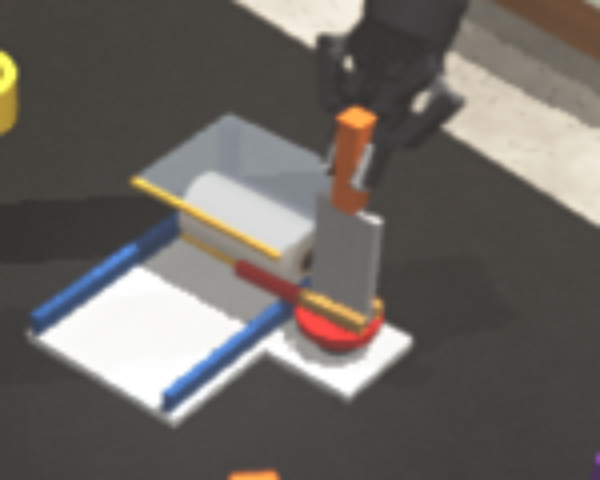

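View pics/top9c.png

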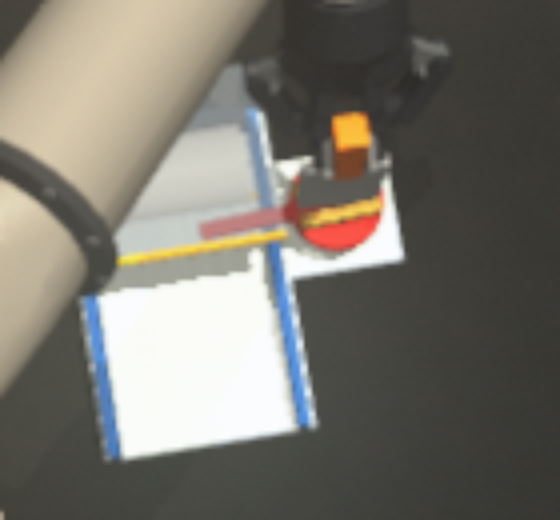

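Closed nearly fully. The bars at wrist (275,100)–(355,92) lag the blade by about 0.1 rad of slot play, so I turn slightly further, back off and withdraw.

```bash
python3 - <<'E'
from cell import env,kin,camera,calibration
import numpy as np
from g import *
def kz(k,z,T,sf=25):
    y=Fp[2]+np.pi/2-k
    p,q=tool(keyB(z,y),y,0,-1); s=env.get_state(); v=max(np.linalg.norm(p-s['tcp_pos'])/T,.001)
    r=env.movel(p,velocity=v,rot=q,stop_force=sf); s=env.get_state(); print(round(k,2),r,round(s['time'],2),(s['tcp_pos']-p).round(4),s['force'].round(1),s['torque'].round(2),round(s['opening'],4)); return r
kz(1.65,.048,.4);kz(1.69,.048,.4)
env.dwell(.3)
kz(1.60,.048,.4); kz(1.60,.062,.5,15); kz(1.60,.15,.8)
for n in('side','top','wrist'):
    c=calibration(n);im,d=camera(n);cv2.imwrite(f'pics/{n}10.png',im);np.save(f'pics/{n}10_d.npy',d);np.save(f'pics/{n}10_c.npy',c,allow_pickle=True)
im=cv2.imread('pics/wrist10.png')
P=cloud(np.load('pics/wrist10_d.npy'),np.load('pics/wrist10_c.npy',allow_pickle=True).item())
hs=cv2.cvtColor(im,cv2.COLOR_BGR2HSV)
m=(hs[...,0]>15)&(hs[...,0]<35)&(hs[...,1]>90)&(P[...,2]>.05)&(P[...,2]<.066)&(np.hypot(P[...,0]-SLOT[0],P[...,1]-SLOT[1])<.04)
r=cv2.minAreaRect(P[m][:,:2].astype(np.float32));print(m.sum(),r)
E
```

```text
1.65 False 25.88 [-0. -0.  0.] [ 0.4  0.7 -1.5] [ 0.15 -0.6   0.04] 0.0209
1.69 False 26.38 [ 0.0001 -0.      0.    ] [ 0.  -0.5 -1.3] [ 0.03 -0.48  0.59] 0.021
1.6 False 27.22 [-0.      0.0002  0.    ] [ 0.5  0.8 -1.5] [ 0.09 -0.63  0.01] 0.0207
1.6 False 27.87 [0. 0. 0.] [-0.1 -0.  -1.5] [ 0.03 -0.71  0.03] 0.0209
1.6 False 28.82 [-0.0001  0.0002 -0.0009] [-0.8 -0.1 -2.2] [ 0.11 -0.67  0.  ] 0.021
1397 ((0.6435021162033081, -0.04572346433997154), (0.03411685302853584, 0.061343010514974594), 9.287732124328613)
```

View pics/wrist10.png

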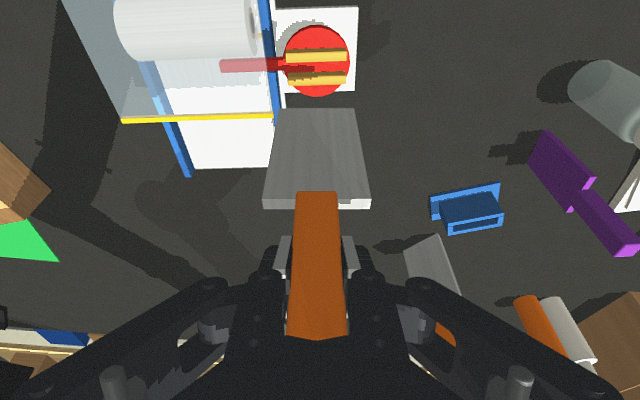

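```bash
python3 - <<'E'
from cell import env,kin,camera,calibration
import numpy as np
from g import *
p,q=tool([Hp[0],Hp[1],.11],Hp[2],0,-1)
print(kin.inverse_kinematics(p,q))
env.reach(p,q)
env.dwell(.2)
s=env.get_state();print(s['time'],s['tcp_pos']-p,s['qpos'].round(2),s['opening'])
c=calibration('wrist');im,d=camera('wrist');cv2.imwrite('pics/w11.png',im);np.save('pics/w11_d.npy',d)
P=cloud(d,c);hs=cv2.cvtColor(im,cv2.COLOR_BGR2HSV)
bl=(hs[...,0]>95)&(hs[...,0]<125)&(hs[...,1]>120)
m=bl&(P[...,2]>.048)&(P[...,2]<.064)&(np.hypot(P[...,0]-Hp[0],P[...,1]-Hp[1])<.07)
print('rim',m.sum(),cv2.minAreaRect(P[m][:,:2].astype(np.float32)))
m=bl&(P[...,2]>.001)&(P[...,2]<.012)&(np.hypot(P[...,0]-Hp[0],P[...,1]-Hp[1])<.08)
print('foot',m.sum(),cv2.minAreaRect(P[m][:,:2].astype(np.float32)))
ex=np.array([np.cos(Hp[2]),np.sin(Hp[2]),0]);ey=np.array([-ex[1],ex[0],0])
m=np.zeros(d.shape,bool);m[100:200,255:378]=1
m&=(hs[...,1]<60)&(P[...,2]>.09)&(P[...,2]<.216)
A=P[m];t=A-[Hp[0],Hp[1],0];k=(abs(t@ex)<.02)&(abs(t@ey)<.05);A=A[k];t=t[k]
u,sv,vt=np.linalg.svd(A-A.mean(0),full_matrices=False);n=vt[2]*np.sign(vt[2]@ex)
print('n',n,'yaw',np.degrees(np.arctan2(n[1],n[0])),'face x',np.median((t@ex)[A[:,2]<.13]),'y',np.percentile(t@ey,[.5,99.5]),'zmin',A[:,2].min())
im,d=camera('side');im=im[200:330,280:460];cv2.imwrite('pics/side11c.png',cv2.resize(im,None,fx=4,fy=4))
E
```

```text
[-0.40454722  0.70592338  1.15171939  1.75304527 -0.20122694  1.29353973
 -0.35242012]
30.4833 [ 1.07765778e-03  6.03374971e-04 -6.86989689e-05] [-0.41  0.71  1.15  1.75 -0.2   1.29 -0.35] 0.020842011044268777
rim 2176 ((0.43644729256629944, -0.32639265060424805), (0.03216031566262245, 0.0838669016957283), 24.62725257873535)
foot 2475 ((0.43630731105804443, -0.3263604938983917), (0.060710400342941284, 0.11257176101207733), 23.978498458862305)
n [0.90835947 0.41818898 0.00102621] yaw 24.720316903686157 face x 0.004134159159703754 y [-0.03016097  0.02933896] zmin 0.10882428429024264
```

View pics/w11.png

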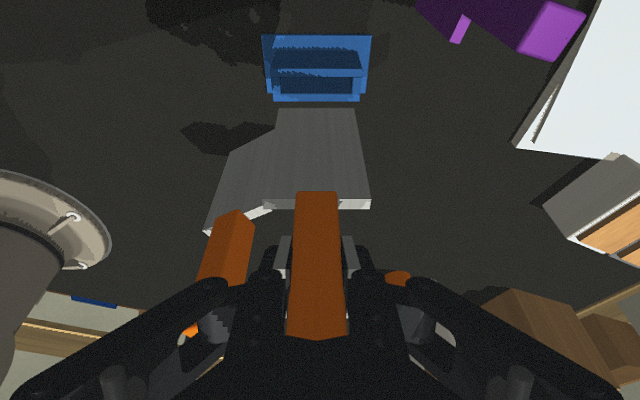

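View pics/side11c.png

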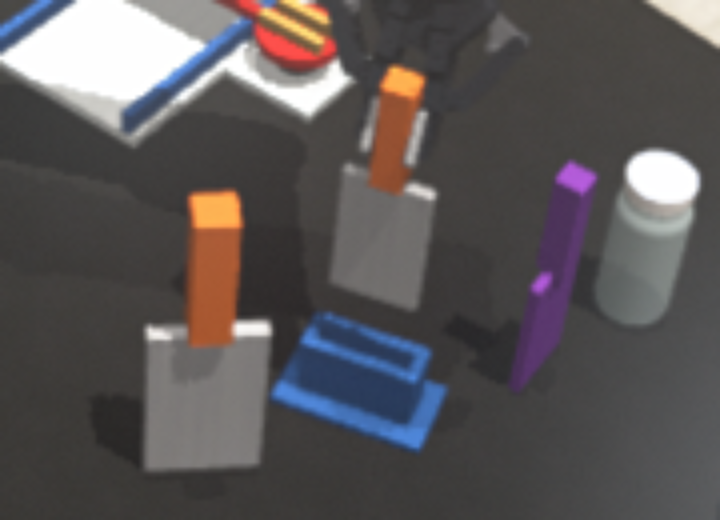

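Blade and pocket agree within about 1 mm and 0.1°. Lowering.

```bash
python3 - <<'E'
from cell import env,kin,camera,calibration
import numpy as np
from g import *
for z,v,f in((.06,.08,12),(.04,.03,12),(.0075,.05,15)):
    p,q=tool([Hp[0],Hp[1],z],Hp[2],0,-1); r=env.movel(p,velocity=v,rot=q,stop_force=f); s=env.get_state(); print(z,r,round(s['time'],2),(s['tcp_pos']-p).round(4),s['force'].round(1))
    if r: break
im,d=camera('side');im=im[200:330,280:460];cv2.imwrite('pics/side12c.png',cv2.resize(im,None,fx=4,fy=4))
E
```

```text
0.06 False 31.36 [ 0.     -0.0003  0.0002] [ 0.4 -0.8 -0.9]
0.04 False 32.17 [-0.     -0.0001  0.0001] [-0.1  0.6 -1.6]
0.0075 False 32.98 [ 0.     -0.0002  0.0001] [ 0.5 -0.4 -2.5]
```

View pics/side12c.png

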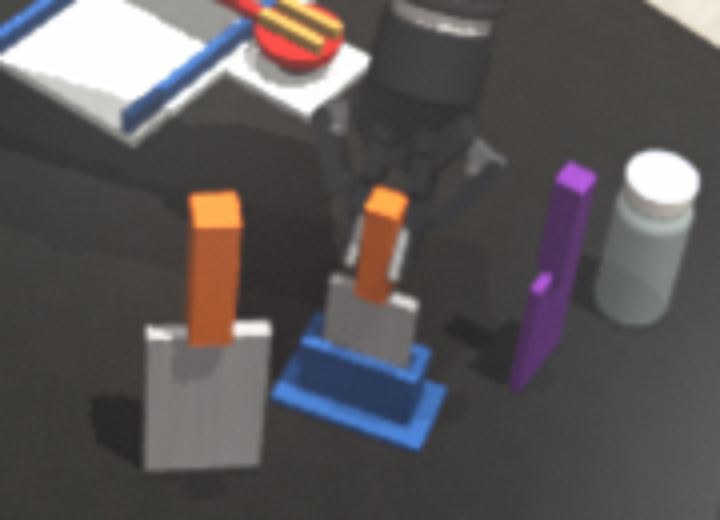

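Fully seated. Now release, withdraw along the tool axis and check.

```bash
python3 - <<'E'
from cell import env,kin,camera,calibration
import numpy as np
from g import *
env.grip(.055)
p,q=tool([Hp[0],Hp[1],.0075],Hp[2],0,-1)
b=(p-np.array([Hp[0],Hp[1],.1555]))/.054
env.movel(p+.15*b,velocity=.12,rot=q)
env.dwell(.5)
s=env.get_state();print(s['time'],s['opening'],s['force'])
for n in('side','top','wrist'):
    c=calibration(n);im,d=camera(n);cv2.imwrite(f'pics/{n}13.png',im)
    if n=='wrist':
        P=cloud(d,c);hs=cv2.cvtColor(im,cv2.COLOR_BGR2HSV)
        m=(hs[...,0]<22)&(hs[...,1]>120)&(P[...,2]>.186)&(P[...,2]<.215)&(np.hypot(P[...,0]-Hp[0],P[...,1]-Hp[1])<.04)
        print(m.sum(),P[m][:,2].mean(),cv2.minAreaRect(P[m][:,:2].astype(np.float32)))
im=cv2.imread('pics/side13.png')[130:330,260:460];cv2.imwrite('pics/side13c.png',cv2.resize(im,None,fx=3,fy=3))
im=cv2.imread('pics/top13.png')[110:290,150:490];cv2.imwrite('pics/top13c.png',cv2.resize(im,None,fx=2.3,fy=2.3))
E
```

```text
35.35 0.055165023611214115 [-0.10542317 -0.56266625 -0.17258303]
665 0.19405386791538198 ((0.4367868900299072, -0.3263052701950073), (0.022583328187465668, 0.021587250754237175), 25.529743194580078)
```

View pics/side13c.png

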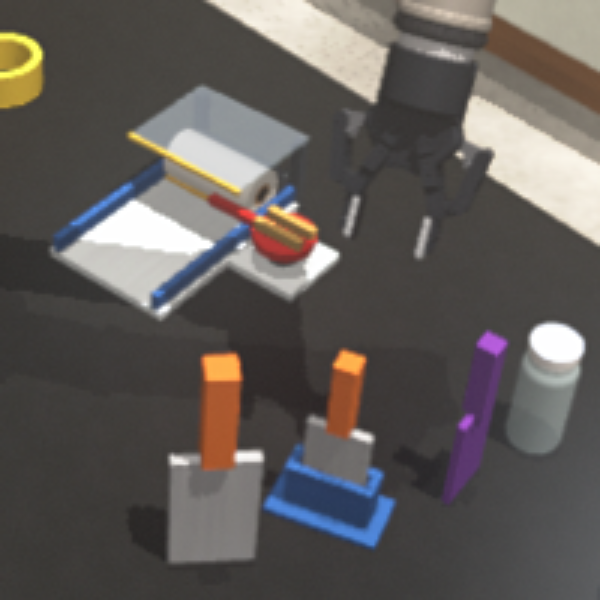

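View pics/top13c.png

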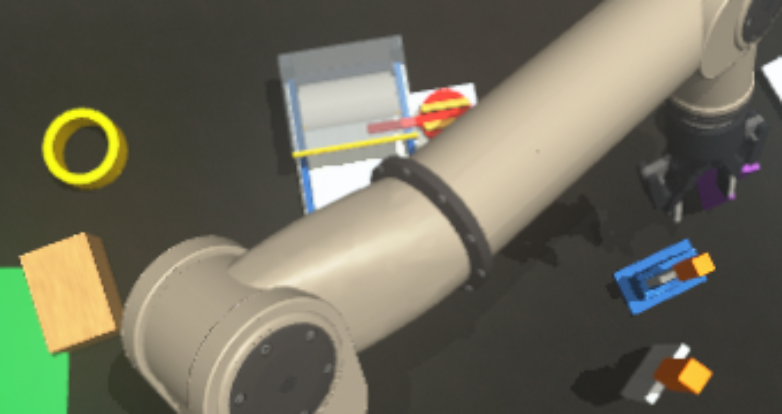

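```bash
python3 -c "
from cell import env,job
job.job_done(); print(env.get_state()['time'])"
```

```text
the job is handed in; nothing more can be done
the job is handed in; nothing more can be done
```

The job is done and handed in at about 35 s of the 69 s allowed; `job_done` reports no verdict, so the result is judged only from my own checks.

**What I did**
- **Grasp:** I took the smaller orange paddle from its blue holder, with the gripper tilted 28° to the handle. A straight grip could not reach the lean the guard requires.
- **Roll:** I leaned the paddle back 37° and pushed the roll along the track at about 0.04 m/s, over the ridge and home.
- **Keeper:** I put the blade in the keeper slot, turned it clockwise to the stop, then backed off and withdrew.
- **Return:** I stood the paddle back in its holder, released it and moved the arm clear.

**What the last checks showed**
- **Roll:** After the push, the outline of a roll at feeder x = 0 matched its end face in the side picture. The final pictures still show it home.
- **Keeper:** The slot direction measured about 1.57 rad after I withdrew the blade, and the torque rose to 0.59 N m at the stop.
- **Paddle:** It stands upright in the pocket, with its top at 0.194 m, the same as before the grasp. It is within about 1 mm of the holder's centre.
- **Bystanders:** The carton, tape and jar look unmoved in the final pictures, by eye.

**What failed or disagreed**
- One script stopped on a printing error after the first turning step; nothing moved wrongly and I carried on from there.
- The keeper started near 0.29 rad rather than 0, which I allowed for when lining up the blade.
- One depth reading put the blade 1.3 mm off in the hand; I corrected by 1 mm, and a later reading at the holder showed it within about 1 mm.

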